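# Steady the pan support on the gas stove and put the kettle on

### The arm

A 6-joint arm with a two-finger parallel gripper is mounted at the origin on the work surface. World frame = base frame: x ahead of the robot, y to its left, z up, the work surface at z = 0. Lengths are in m, angles in rad, forces in N, time in s.
With the tool pointing down it reaches from about 0.35 to 0.975 m from the base axis. Payload 4.9 kg.
Tool frame: the origin (TCP) lies on the front face of the gripper's body, between the roots of the fingers; the fingertips stand ctrl.tip_extent ahead of it and the grasp point (between the pads) lies 54 mm ahead of it (ctrl.tip_extent is the distance from the TCP to the fingertips, in m); z points along the fingers, y is the line along which they close (so a half turn about z gives the same grasp; the last joint's range is limited). The gripper opens to 85 mm and grips with 20 to 120 N. Pads are 22 mm wide; open, the fingers measure 114 mm over their backs; the gripper's body (76 mm by 85 mm) begins 54 mm behind the grasp point. The pads swing forward as they close: fully open they stand 13 mm farther back than shut.
Start: joints at [-1.391, 0.053, 1.613, -0, 1.476, -0.119], TCP at [0.184, -0.597, 0.304] pointing down, gripper open.
Joint ranges: [-3.01, 3.01], [-1.01, 2.22], [0.06, 2.58], [-1.02, 4.17], [0.09, 2.62], [-3.14, 3.14]. Speed limits (rad/s): [2.57, 2.57, 3.14, 3.14, 3.14, 3.14].

### API

Orientations are given as a rotation vector (axis times angle).
In Python, from station import ctrl gives the robot as it stands.
- The arm moves only by the tool apply_moves, never from a script. Its argument "rows" is one flat list of numbers, 6 for each row, row after row: the shift along the tool's x, y, z normalised to -1 to 1, where 1 is 0.6 m, then the turn, a rotation vector about the tool's x, y, z normalised to -1 to 1, where 1 is 90 degrees. A call has 1 to 20 rows; each row is the pose to reach, as a shift and turn from the pose commanded when the call began, along the tool's axes at that moment; what a row does not reach only later rows make up. A row lasts 1/10 s, in which the tool goes at most 50 mm and 8.59 degrees, less where a joint would pass 70% of its speed; a pose out of reach is approached as far as the arm can. A call with a number of a shift or a turn outside -1 to 1 is refused whole. A call with a gripper value outside its range is refused whole. "grip" is the opening, from 0 (shut) to 1 (fully open), set as the call begins (left out, the last holds). The fingers move at their own pace and stop on an object; "grip_force" is the grip in N (left out, the last holds). Time passes only in rows, so rows that repeat a pose let the fingers close. It gives the time, the measured TCP pose, the force, the opening and the grip force at its end, in the units of the state.
- ctrl.get_obs(): the state, without advancing time (a new reading comes with each control period).
- ctrl.get_image(name): name is "scene" or "top"; returns (picture, depth): 384x512x3 uint8, blue, green, red; 384x512 float32, m along the optical axis (not along the pixel's ray), 0 where there is no reading.
- ctrl.camera_model(name): a dict with "mtx" (3x3 intrinsics, pixels), "R" (3x3) and "t" (3): a world point X has camera coordinates R X + t. Camera axes: x right, y down, z forward; pixel columns grow to the right and rows downward; lengths in m; the calibration is good to about 2 mm. A picture is of the moment at which its call begins. camera_model takes no time and is no camera call.
- ctrl.finish_job(): hands the job in; it is judged then, once.
The state is a dict: "t": time; "q": joint angles; "dq": joint speeds; "effort": joint torques, N m; "tool_pos": TCP position; "tool_rot": TCP orientation; "contact_force": force on the tool from outside, world axes, zero at the start; "wrist_torque": the same for the moment, N m; "opening": finger opening in m; "grip_force": force on a finger pad.
Only numpy, scipy, OpenCV 4.12 (cv2) and the standard library are available. Lean on these libraries where they do the work, as an engineer would, in place of code of your own. Each camera call takes 0.05 s, during which the arm holds its last target. There are 200 camera calls.

### The job

The black pan support was put back crooked on the little gas stove, so two of its feet stand up on the edges of the burner well and it rocks. Without lifting it off the stove, ease it round where it stands until all four feet are down in the well and it sits flat and steady, and let go of it; then set the kettle gently and upright on the middle of it, over the burner, without disturbing the other things on the counter.

Things in the scene. Friction and masses are not known exactly. Their poses are not given: they have to be found in the camera images.
- stove: Single-burner countertop gas stove, fixed: stainless box 280 (x) by 300 (y) mm, top panel 65 mm above the counter, one black control knob on its -x face. Origin on the counter under its middle. A well is sunk 8 mm into the middle of the top panel
- stove_well (a point): Centre of the well floor, 57 mm above the counter; axes as the stove's. From above the well is a circle of 101.5 mm radius cut off by two straight steel ledges along the stove's x, inner edges at y = +74.5 and -74.5 mm, tops 9 mm above the floor. The support fits in (2.5 mm play) only with its sides parallel to these, at any quarter turn; its origin is then at this point
- burner (a point): Top of the round burner's black cap in the centre of the well, 22 mm above the well floor; the burner is 76 mm in diameter
- pan_support: Loose black iron pan support, 139 mm square, 50 mm tall, about 0.55 kg. Origin at its centre, level with the underside of its feet; z up. Four legs 14 mm thick with rounded feet at x = +-65, y = +-65 mm. It starts over the well, turned 16 to 74 degrees from the stove's axes, two diagonal feet up on the ledges, the others over the well, so it leans about 5 degrees
- support_top (a point): Centre of the pan support, level with the tops of its fingers, 50 mm above its feet (open, nothing here). Its square frame: bars 9 mm wide, centre lines 65 mm out, top 44 mm above the feet
- finger (a point): Top of the pan support's +x finger, 45 mm from its centre, a good place to pinch from above. Like fingers along +y, -x and -y: straight radial bars 9 mm wide, from 20 mm to 70 mm out, from 33 to 50 mm above the feet; pans stand on their tops
- kettle: Loose empty stovetop kettle, brushed steel, about 0.6 kg: round body 152 mm at its widest, flat base 136 mm in diameter. Origin at the centre of the base, z up. Short spout towards its +x, reaching 106 mm from the axis and 100 mm up; a black lid knob ends 117 mm above the base. Set on the seated support, its base is 107 mm above the counter
- kettle_grip (a point): Middle of the kettle's level black handle grip, 161 mm above its base on its axis: 76 mm long along the kettle's x, 18 mm wide (y), 20 mm high; the arched handle stands fixed over the lid, in the kettle's x-z plane
- mug: Bystander: blue mug, 80 mm diameter, 92 mm tall, near the kettle on its far side; origin under its centre. Leave alone
- tea_tin: Bystander: red round tin, 68 mm diameter, 85 mm tall, near the kettle on the robot's side; origin under its centre. Leave alone
- syrup: Bystander: dark brown bottle with white cap, 64 mm diameter, 160 mm tall; origin under its centre. Leave alone
- jar: Bystander: white jar with cork lid, 84 mm diameter, 120 mm tall; origin under its centre. Leave alone
- citrus_press: Bystander: cast aluminium hand citrus press lying on the counter, 250 mm long, 68 mm tall; origin under its bowl, handles along its -x. Leave alone
Things that resemble listed ones, but are neither listed nor needed, are in the scene too. Leave any red look-alike of the kettle alone. What is shaped like the pan_support but blue is not meant.

How it is judged:
By the outcome, as a careful person would: the job done as asked, in the order asked, and still so for the second after the job is handed in, with the robot touching nothing.
It also fails if it takes over 72 s, if anything falls off the work surface, if the arm or the gripper's body presses on something with over 40 N, if the wrist force passes 120 N, or if a joint passes its speed limit or range.

## Working session

There is one attempt and no reset: what is moved stays moved. The work goes in short steps, Python scripts to look and compute and a tool call to move; the robot and the scene stay as the last step left them, time stands still between calls to the robot, and variables do not carry over. Pictures are saved under pics/ and viewed, at most 10 in all, crops included, and the job is handed in when it is done.

Besides the shell and the picture viewer there is one more tool, called after ">>>" as name(argument=value, ...) on one line, values as JSON. apply_moves: Moves the arm, as the interface text tells. Its arguments: {"type":"object","properties":{"rows":{"type":"array","items":{"type":"number"}},"grip":{"type":"number"},"grip_force":{"type":"number"}},"required":["rows"]}

```bash
ls; mkdir -p pics
python3 - <<'E'
from station import ctrl
import cv2,numpy as np
for n in("scene","top"):
    im,d=ctrl.get_image(n); cv2.imwrite(f"pics/{n}0.png",im); np.save(f"pics/{n}0.npy",d); c=ctrl.camera_model(n)
    print(n,np.round(c["mtx"],1).tolist(),np.round(c["R"],3).tolist(),np.round(c["t"],3).tolist())
print(ctrl.tip_extent,{k:np.round(v,3) for k,v in ctrl.get_obs().items()})
E
```

```text
pics
scene [[426.2, 0.0, 255.3], [0.0, 426.2, 193.5], [0.0, 0.0, 1.0]] [[0.356, 0.934, -0.008], [0.582, -0.229, -0.78], [-0.731, 0.273, -0.625]] [-0.162, -0.182, 2.117]
top [[405.9, 0.0, 263.5], [0.0, 405.9, 193.4], [0.0, 0.0, 1.0]] [[-0.014, -1.0, 0.015], [-0.994, 0.012, -0.106], [0.106, -0.016, -0.994]] [-0.013, 0.47, 1.485]
0.0726 {'t': np.float64(0.1), 'q': array([-1.391,  0.053,  1.614, -0.   ,  1.476, -0.119]), 'dq': array([ 0.   , -0.001, -0.001, -0.001, -0.001, -0.002]), 'effort': array([ 0.0000e+00, -3.9491e+01, -3.7136e+01, -0.0000e+00,  4.0000e-03,
       -0.0000e+00]), 'tool_pos': array([ 0.184, -0.597,  0.303]), 'tool_rot': array([-3.105, -0.467,  0.   ]), 'contact_force': array([-0.239, -0.807, -0.51 ]), 'wrist_torque': array([ 0.026, -0.069,  0.038]), 'grip_force': np.float64(0.0), 'opening': np.float64(0.086)}
```

View pics/scene0.png

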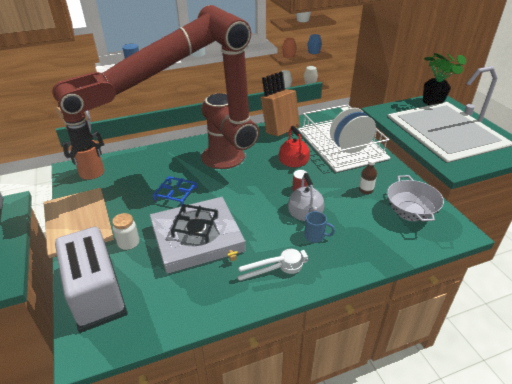

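View pics/top0.png

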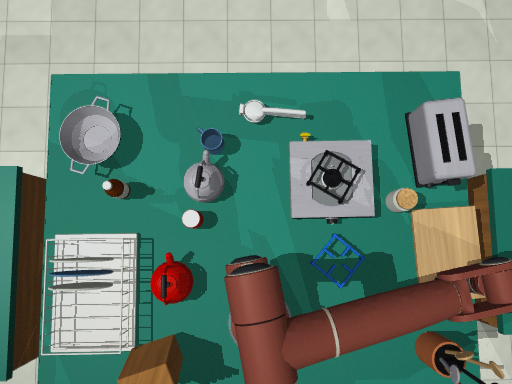

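The scene and top views show these candidates:
- **Pan support:** the black one on the stove at top (333,178), scene (195,222). The blue one at top (338,260) is the decoy.
- **Kettle:** the steel one at top (204,180), scene (306,203), with the mug at top (210,140) on its far side and the tin at top (192,218) on the near side. The red kettle at top (172,282) is the look-alike.

I'll confirm with one enlarged crop and measure from depth.

```bash
cat > h.py <<'E'
import numpy as np,cv2
def cloud(ctrl,n,d):
    c=ctrl.camera_model(n);M=np.array(c["mtx"]);R=np.array(c["R"]);t=np.array(c["t"])
    v,u=np.mgrid[:384,:512]
    P=np.stack([(u-M[0,2])/M[0,0]*d,(v-M[1,2])/M[1,1]*d,d],-1)
    W=(P-t)@R; W[d==0]=np.nan
    return W
def proj(ctrl,n,X):
    c=ctrl.camera_model(n);p=(np.asarray(X)@np.array(c["R"]).T+c["t"])@np.array(c["mtx"]).T
    return p[...,:2]/p[...,2:]
E
python3 - <<'E'
from station import ctrl
import numpy as np,cv2
from h import *
C=[]
for n,b in(("top",[(285,135,95,90),(165,120,95,110)]),("scene",[(145,195,105,75),(270,165,80,85)])):
    im=cv2.imread(f"pics/{n}0.png");W=cloud(ctrl,n,np.load(f"pics/{n}0.npy"))
    g=im.max(-1).astype(int);z=W[...,2]
    for x,y,w,h in b: C.append(cv2.resize(im[y:y+h,x:x+w],(395,295),interpolation=cv2.INTER_CUBIC))
    sx,sy,sw,sh=b[0];m=np.zeros(z.shape,bool);m[sy:sy+sh,sx:sx+sw]=1
    p=W[m&(abs(z-.065)<.006)&(g>110)]
    r=cv2.minAreaRect((p[:,:2]*1000).astype(np.float32));print(n,"stove",r,np.median(p[:,2]),len(p))
    p=W[m&(z>.092)&(z<.13)&(g<90)]
    r=cv2.minAreaRect((p[:,:2]*1000).astype(np.float32));print(n,"support",r,np.percentile(p[:,2],[5,50,95]),len(p))
    sx,sy,sw,sh=b[1];m[:]=0;m[sy:sy+sh,sx:sx+sw]=1
    p=W[m&(z>.15)&(z<.19)&(g<90)];q=p[:,:2];_,_,V=np.linalg.svd(q-q.mean(0));print(n,"grip",np.round([q.mean(0),q.min(0),q.max(0)],3).tolist(),V[0],np.percentile(p[:,2],[5,50,95]),len(p))
    p=W[m&(z>.03)&(z<.09)&(im.max(-1)-im.min(-1).astype(int)<25)&(g>90)];print("body",np.round([p[:,:2].min(0),p[:,:2].max(0)],3).tolist())
cv2.imwrite("pics/c1.png",np.vstack([np.hstack(C[:2]),np.hstack(C[2:])]))
E
```

```text
top stove ((527.71044921875, -267.3143310546875), (308.2713623046875, 301.8342590332031), 0.27805790305137634) 0.06546262871856705 4175
top support ((521.2362060546875, -267.0691223144531), (140.86544799804688, 143.1744384765625), 57.8266716003418) [0.10092111 0.1117004  0.12159125] 548
top grip [[0.516, 0.201], [0.479, 0.189], [0.567, 0.213]] [-0.9872169   0.15938252] [0.16091744 0.1699414  0.17588955] 121
body [[0.351, -0.006], [0.747, 0.274]]
scene stove ((576.3308715820312, -265.7018737792969), (409.0455322265625, 301.0822448730469), 0.38305237889289856) 0.06616299094675399 2831
scene support ((522.9344482421875, -268.0419921875), (140.93338012695312, 147.71340942382812), 58.3838005065918) [0.09868543 0.11038869 0.12066137] 477
scene grip [[0.521, 0.198], [0.48, 0.188], [0.554, 0.212]] [ 0.98637625 -0.164505  ] [0.15889174 0.1714829  0.17609989] 61
body [[0.346, 0.011], [0.761, 0.269]]
```

View pics/c1.png

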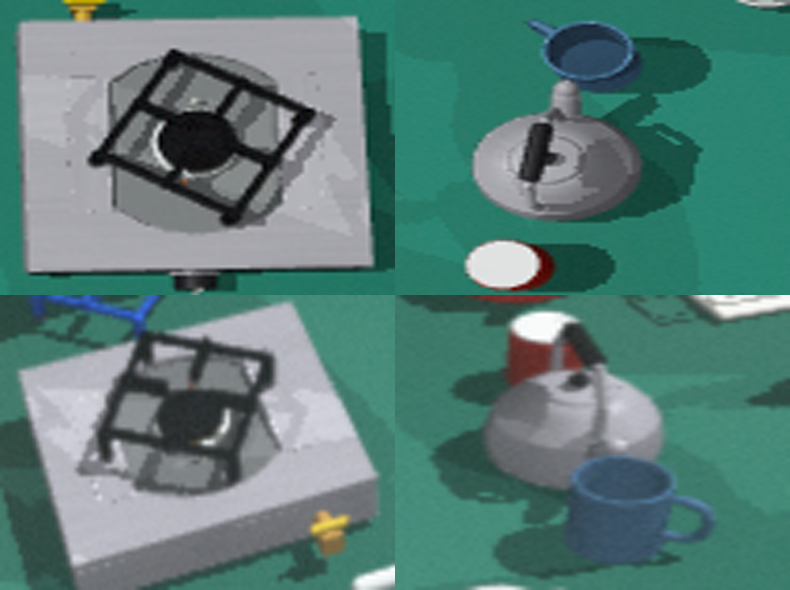

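Confirmed in the crop. The black support's corners are at (175,57), (307,117), (233,218) and (97,158), with the left and right ones on the ledges. The steel kettle sits between mug and tin, with its spout towards the mug. Next I'll refine the stove pose with an edge fit and the support pose with a model fit in both views.

```bash
cat >> h.py <<'E'
from scipy.optimize import minimize
from scipy.ndimage import map_coordinates
from scipy.spatial.transform import Rotation as Rn
def samp(im,p): return map_coordinates(im,[p[...,1],p[...,0]],order=1,mode='nearest')
def stove_fit(ctrl,ims,x0):
    s=np.linspace(-1,1,81)*.95;a,b=.14,.15
    def pts(x,k):
        a_,b_=a+k,b+k;Q=np.vstack([np.c_[s*a,0*s+b_],np.c_[s*a,0*s-b_],np.c_[0*s+a_,s*b],np.c_[0*s-a_,s*b]])
        c,n=np.cos(x[2]),np.sin(x[2]);return np.c_[Q@[[c,n],[-n,c]]+x[:2],np.full(len(Q),.065)]
    def f(x): return -sum(np.mean(np.abs(samp(im,proj(ctrl,n,pts(x,-.004)))-samp(im,proj(ctrl,n,pts(x,.004))))) for n,im in ims)
    return min((minimize(f,np.add(x0,[i,j,k]),method='Nelder-Mead',options=dict(initial_simplex=np.add(x0,[i,j,k])+np.array([[0,0,0],[.005,0,0],[0,.005,0],[0,0,.03]]))) for i in(-.004,.004) for j in(-.004,.004) for k in(-.03,.03)),key=lambda r:r.fun)
S=np.linspace(-.065,.065,40);F=np.linspace(.02,.065,15)
BAR=np.vstack([np.c_[S,0*S+.065,0*S+.044],np.c_[S,0*S-.065,0*S+.044],np.c_[0*S+.065,S,0*S+.044],np.c_[0*S-.065,S,0*S+.044]]+[np.c_[F*c,F*s,0*F+.05] for c,s in((1,0),(-1,0),(0,1),(0,-1))])
def sup_pts(x,Q=BAR): return Rn.from_rotvec([x[3],x[4],0]).apply(Rn.from_euler('z',x[2]).apply(Q))+[x[0],x[1],x[5]]
def sup_fit(ctrl,ims,x0):
    def f(x): return sum(np.mean(np.minimum(samp(im,proj(ctrl,n,sup_pts(x))),110)) for n,im in ims)+300*(abs(np.hypot(x[3],x[4]))>.12)
    best=None
    for e in (x0 if np.ndim(x0)>1 else [x0]):
        x=np.array(e,float)
        for _ in range(3):
            r=minimize(f,x,method='Nelder-Mead',options=dict(maxiter=1500,initial_simplex=x+np.vstack([np.zeros(6),np.diag([.004,.004,.04,.04,.04,.004])])));x=r.x
        print("  cand",np.round(r.x,4),round(r.fun,2))
        if best is None or r.fun<best.fun: best=r
    return best
def load(k): return [(n,cv2.GaussianBlur(cv2.imread(f"pics/{n}{k}.png").max(-1).astype(np.float32),(3,3),.6)) for n in("top","scene")]
E
python3 - <<'E'
from station import ctrl
from h import *
I=load(0)
for ii in (I[:1],I[1:],I):
    r=stove_fit(ctrl,ii,[.525,-.267,0]);print("stove",np.round(r.x[:2],4),np.degrees(r.x[2]).round(2),r.fun)
t=.096
c=[]
for s in(1,-1): # tilt axis along the raised diagonal
    a=np.radians(-32+135); c.append([.522,-.267,np.radians(-32),s*t*np.cos(a),s*t*np.sin(a),.066])
for ii in (I[:1],I[1:],I):
    r=sup_fit(ctrl,ii,c);print("sup",np.round(r.x,4),np.degrees(r.x[2]).round(1),r.fun)
feet=np.array([[1,1,0],[-1,1,0],[-1,-1,0],[1,-1,0]])*.065
print("feet",np.round(sup_pts(r.x,feet),3).tolist())
fi=np.array([[45,0,50],[0,45,50],[-45,0,50],[0,-45,50]])/1000.
print("fingers",np.round(sup_pts(r.x,fi),3).tolist())
E
```

```text
stove [ 0.5194 -0.2674] 0.31 -66.15696716308594
stove [ 0.5145 -0.2672] 0.33 -52.83697509765625Traceback (most recent call last):
  File "<stdin>", line 5, in <module>
  File "h.py", line 21, in stove_fit
    return min((minimize(f,np.add(x0,[i,j,k]),method='Nelder-Mead',options=dict(initial_simplex=np.add(x0,[i,j,k])+np.array([[0,0,0],[.005,0,0],[0,.005,0],[0,0,.03]]))) for i in(-.004,.004) for j in(-.004,.004) for k in(-.03,.03)),key=lambda r:r.fun)
  File "h.py", line 21, in <genexpr>
    return min((minimize(f,np.add(x0,[i,j,k]),method='Nelder-Mead',options=dict(initial_simplex=np.add(x0,[i,j,k])+np.array([[0,0,0],[.005,0,0],[0,.005,0],[0,0,.03]]))) for i in(-.004,.004) for j in(-.004,.004) for k in(-.03,.03)),key=lambda r:r.fun)
                ~~~~~~~~^^^^^^^^^^^^^^^^^^^^^^^^^^^^^^^^^^^^^^^^^^^^^^^^^^^^^^^^^^^^^^^^^^^^^^^^^^^^^^^^^^^^^^^^^^^^^^^^^^^^^^^^^^^^^^^^^^^^^^^^^^^^^^^^^^^^^^^^^^^^^^^^
    res = _minimize_neldermead(fun, x0, args, callback, bounds=bounds,
                               **options)
    fxcc = func(xcc)
    fx = function(np.copy(x), *(wrapper_args + args))
  File "h.py", line 20, in f
    def f(x): return -sum(np.mean(np.abs(samp(im,proj(ctrl,n,pts(x,-.004)))-samp(im,proj(ctrl,n,pts(x,.004))))) for n,im in ims)
                      ~~~^^^^^^^^^^^^^^^^^^^^^^^^^^^^^^^^^^^^^^^^^^^^^^^^^^^^^^^^^^^^^^^^^^^^^^^^^^^^^^^^^^^^^^^^^^^^^^^^^^^^^^^
  File "h.py", line 20, in <genexpr>
    def f(x): return -sum(np.mean(np.abs(samp(im,proj(ctrl,n,pts(x,-.004)))-samp(im,proj(ctrl,n,pts(x,.004))))) for n,im in ims)
                                                                                    ~~~~^^^^^^^^^^^^^^^^^^^^
  File "h.py", line 9, in proj
    c=ctrl.camera_model(n);p=(np.asarray(X)@np.array(c["R"]).T+c["t"])@np.array(c["mtx"]).T
ValueError: time passes only in moves, steps and waits
```

```bash
python3 - <<'E'
from station import ctrl
import pickle;pickle.dump({n:ctrl.camera_model(n) for n in("top","scene")},open("cam.pkl","wb"))
E
sed -i '1a import pickle;CAM=pickle.load(open("cam.pkl","rb"))' h.py; sed -i 's/ctrl.camera_model(n)/CAM[n]/' h.py
python3 - <<'E'
from h import *
ctrl=None
I=load(0)
r=stove_fit(ctrl,I,[.52,-.267,0]);print("stove",np.round(r.x[:2],4),np.degrees(r.x[2]).round(2),r.fun)
t=.096
c=[]
for s in(1,-1): # tilt axis along the raised diagonal
    a=np.radians(-32+135); c.append([.522,-.267,np.radians(-32),s*t*np.cos(a),s*t*np.sin(a),.066])
for ii in (I[:1],I[1:],I):
    r=sup_fit(ctrl,ii,c);print("sup",np.round(r.x,4),np.degrees(r.x[2]).round(1),r.fun)
feet=np.array([[1,1,0],[-1,1,0],[-1,-1,0],[1,-1,0]])*.065
print("feet",np.round(sup_pts(r.x,feet),3).tolist())
fi=np.array([[45,0,50],[0,45,50],[-45,0,50],[0,-45,50]])/1000.
print("fingers",np.round(sup_pts(r.x,fi),3).tolist())
E
```

```text
stove [ 0.5187 -0.2673] 0.3 -112.9843521118164
  cand [ 0.5202 -0.2713 -0.552  -0.0369  0.0898  0.0544] 28.73
  cand [ 0.5203 -0.2713 -0.5519 -0.0366  0.0889  0.0541] 28.73
sup [ 0.5203 -0.2713 -0.5519 -0.0366  0.0889  0.0541] -31.6 28.734230041503906
  cand [ 0.5071 -0.2669 -0.5824 -0.011   0.0922  0.0543] 57.47
  cand [ 0.5058 -0.2667 -0.5808 -0.012   0.0937  0.0532] 57.47
sup [ 0.5058 -0.2667 -0.5808 -0.012   0.0937  0.0532] -33.3 57.47257614135742
  cand [ 0.5186 -0.2692 -0.558  -0.0297  0.0921  0.0644] 87.14
  cand [ 0.5186 -0.2692 -0.5579 -0.0297  0.0918  0.0644] 87.14
sup [ 0.5186 -0.2692 -0.5579 -0.0297  0.0918  0.0644] -32.0 87.1352767944336
feet [[0.608, -0.249, 0.056], [0.498, -0.18, 0.064], [0.429, -0.29, 0.073], [0.539, -0.359, 0.065]]
fingers [[0.561, -0.292, 0.111], [0.547, -0.23, 0.111], [0.485, -0.244, 0.117], [0.5, -0.306, 0.117]]
```

```bash
cat >> h.py <<'E'
def move(ctrl,p,yaw):
    """numbers of a row taking the tool to p, pointing down, tool x at yaw (deg)"""
    o=ctrl.get_obs();R0=Rn.from_rotvec(o["tool_rot"]);y=np.radians(yaw)
    R1=Rn.from_matrix(np.c_[[np.cos(y),np.sin(y),0],[np.sin(y),-np.cos(y),0],[0,0,-1]])
    d=R0.inv().apply(np.subtract(p,o["tool_pos"]));w=(R0.inv()*R1).as_rotvec()
    return np.round(np.r_[d/.6,w/(np.pi/2)],4).tolist()
E
python3 - <<'E'
from h import *
from station import ctrl
print(move(ctrl,[.562,-.2925,.24],-32))
E
```

```text
[0.7516, -0.2992, 0.1053, -0.0012, 0.0004, 0.5457]
```

>>> apply_moves(rows=[0.4,-0.16,0,0,0,0.3,0.752,-0.299,0,0,0,0.546,0.752,-0.299,0,0,0,0.546,0.752,-0.299,0,0,0,0.546,0.752,-0.299,0,0,0,0.546,0.752,-0.299,0,0,0,0.546,0.752,-0.299,0.05,0,0,0.546,0.752,-0.299,0.1,0,0,0.546,0.752,-0.299,0.105,0,0,0.546,0.752,-0.299,0.105,0,0,0.546,0.752,-0.299,0.105,0,0,0.546,0.752,-0.299,0.105,0,0,0.546,0.752,-0.299,0.105,0,0,0.546,0.752,-0.299,0.105,0,0,0.546], grip=0.45, grip_force=25)

```text
t: 1.5
tool_pos: [0.5618, -0.2943, 0.2419]
tool_rot: [3.018, -0.869, 0.002]
contact_force: [-0.4, -0.1, 0.3]
opening: 0.0384
grip_force: 0.0
```

Run:
```python
from h import *
from station import ctrl
o=ctrl.get_obs();print(o["opening"],ctrl.tip_extent,np.round(o["q"],2),np.round(o["tool_pos"],4),np.round(o["contact_force"],1))
print(move(ctrl,[.562,-.2925,.167],-32))
C=[]
for n,b in(("top",(285,135,95,90)),("scene",(145,160,105,100))):
    im,d=ctrl.get_image(n);x,y,w,h=b;cv2.imwrite(f"pics/{n}1.png",im);C.append(cv2.resize(im[y:y+h,x:x+w],(395,380),interpolation=cv2.INTER_CUBIC))
cv2.imwrite("pics/c2.png",np.hstack(C))
```

```text
0.03839706463421008 0.0726 [-0.6   0.12  1.65 -0.    1.37  1.53] [ 0.5618 -0.2943  0.2419] [-0.4 -0.1  0.3]
[-0.0015, -0.0028, 0.1248, 0.0003, -0.0009, -0.0014]
```

View pics/c2.png

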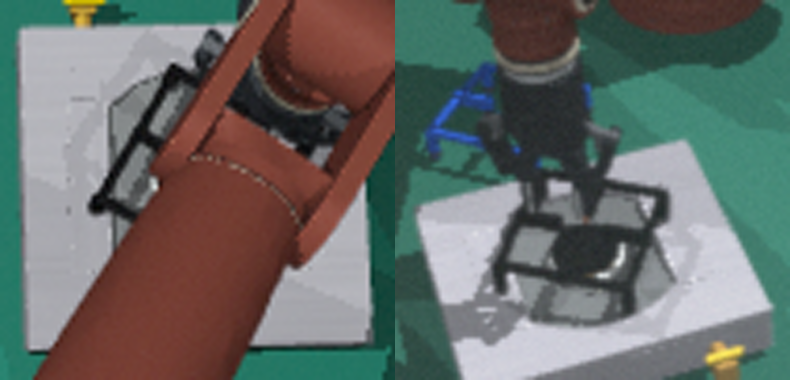

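The scene crop shows the gripper fingers at (535,205) and (590,215), straddling the +x finger of the frame, so I'm descending.

>>> apply_moves(rows=[-0.0015,-0.0028,0.06,0,0,-0.001,-0.0015,-0.0028,0.1,0,0,-0.001,-0.0015,-0.0028,0.12,0,0,-0.001,-0.0015,-0.0028,0.12,0,0,-0.001,-0.0015,-0.0028,0.12,0,0,-0.001])

```text
t: 2.1
tool_pos: [0.5628, -0.2918, 0.1701]
tool_rot: [3.02, -0.865, 0.002]
contact_force: [0.1, -0.6, 0.8]
opening: 0.0387
grip_force: 0.0
```

>>> apply_moves(rows=[0,0,0,0,0,0,0,0,0,0,0,0,0,0,0,0,0,0,0,0,0,0,0,0,0,0,0,0,0,0,0,0,0,0,0,0], grip=0, grip_force=25)

```text
t: 2.7
tool_pos: [0.5635, -0.2915, 0.1708]
tool_rot: [3.02, -0.863, 0.005]
contact_force: [0.0, 0.3, 5.6]
opening: 0.0085
grip_force: 26.3
```

```bash
cat >> h.py <<'E'
def arc(ctrl,C,angs,yaw1=None,end=None):
    o=ctrl.get_obs();p=np.array(o["tool_pos"]);X=Rn.from_rotvec(o["tool_rot"]).as_matrix()[:,0];y0=np.degrees(np.arctan2(X[1],X[0]))
    print("yaw now",y0)
    for a in angs:
        v=Rn.from_euler('z',a,degrees=True).apply(np.r_[p[:2]-C,0]); print(np.round(move(ctrl,[C[0]+v[0],C[1]+v[1],p[2]],y0+a),3).tolist())
E
python3 - <<'E'
from h import *
from station import ctrl
arc(ctrl,[.5187,-.2673],[4,8,12,16,20,24,28,32.3])
E
```

```text
yaw now -31.897544189581087
[-0.001, -0.006, -0.0, 0.0, -0.002, -0.044]
[-0.002, -0.012, -0.0, 0.0, -0.002, -0.089]
[-0.003, -0.018, -0.0, 0.0, -0.002, -0.133]
[-0.005, -0.023, -0.0, 0.0, -0.002, -0.178]
[-0.007, -0.029, -0.0, 0.0, -0.002, -0.222]
[-0.009, -0.034, -0.0, 0.0, -0.002, -0.267]
[-0.012, -0.039, -0.0, 0.0, -0.002, -0.311]
[-0.016, -0.044, -0.0, 0.001, -0.002, -0.359]
```

>>> apply_moves(rows=[-0.0005,-0.003,0,0,0,-0.022,-0.001,-0.006,0,0,0,-0.044,-0.0015,-0.009,0,0,0,-0.067,-0.002,-0.012,0,0,0,-0.089,-0.0025,-0.015,0,0,0,-0.111,-0.003,-0.018,0,0,0,-0.133,-0.004,-0.0205,0,0,0,-0.155,-0.005,-0.023,0,0,0,-0.178,-0.005,-0.023,0,0,0,-0.178,-0.005,-0.023,0,0,0,-0.178])

```text
t: 3.7
tool_pos: [0.568, -0.2784, 0.1709]
tool_rot: [3.11, -0.436, 0.004]
contact_force: [-0.9, -0.3, 6.7]
opening: 0.0088
grip_force: 27.6
```

Run:
```python
from h import *
from station import ctrl
arc(ctrl,[.5187,-.2673],[4,8,12,16.3]);o=ctrl.get_obs();print(o["contact_force"].round(1),o["wrist_torque"].round(2))
C=[]
for n,b in(("top",(285,135,95,90)),("scene",(145,160,105,100))):
    im,d=ctrl.get_image(n);x,y,w,h=b;cv2.imwrite(f"pics/{n}2.png",im);C.append(cv2.resize(im[y:y+h,x:x+w],(395,380),interpolation=cv2.INTER_CUBIC))
I=load(2)
r=sup_fit(ctrl,I[1:],[.5186,-.268,-.28,-.055,.08,.064])
cv2.imwrite("pics/c3.png",np.hstack(C))
```

```text
yaw now -15.971869839037202
[-0.0, -0.006, -0.0, 0.001, -0.002, -0.044]
[-0.002, -0.012, -0.0, 0.001, -0.002, -0.089]
[-0.003, -0.017, -0.0, 0.001, -0.002, -0.133]
[-0.005, -0.023, -0.0, 0.001, -0.002, -0.181]
[-0.9 -0.3  6.7] [-0.1   0.26 -0.36]
  cand [ 0.5187 -0.2676 -0.2932 -0.0791  0.0753  0.0643] 58.12
```

View pics/c3.png

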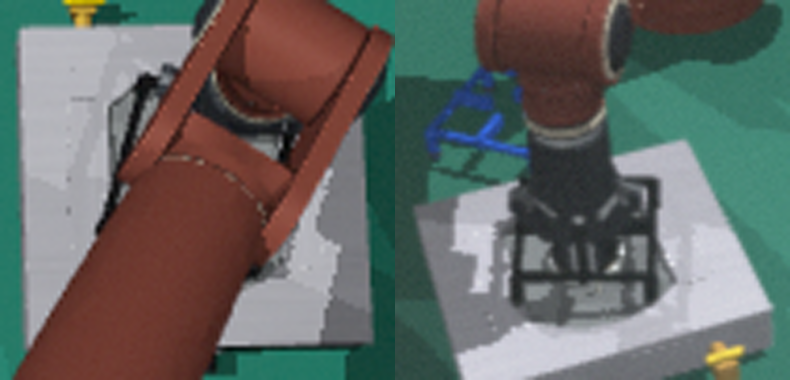

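The support has turned 16° in the gripper, still leaning as before: frame corners in the scene crop at (515,185), (655,182), (655,300) and (518,300). Forces are small, so I'm turning the rest.

>>> apply_moves(rows=[0,-0.003,0,0,0,-0.022,0,-0.006,0,0,0,-0.044,-0.001,-0.009,0,0,0,-0.067,-0.002,-0.012,0,0,0,-0.089,-0.0025,-0.0145,0,0,0,-0.111,-0.003,-0.017,0,0,0,-0.133,-0.004,-0.02,0,0,0,-0.155,-0.005,-0.023,0,0,0,-0.181,-0.005,-0.023,0,0,0,-0.181,-0.005,-0.023,0,0,0,-0.181])

```text
t: 4.8
tool_pos: [0.5675, -0.2639, 0.1677]
tool_rot: [-3.142, -0.009, 0.003]
contact_force: [-0.7, -2.3, -3.9]
opening: 0.0084
grip_force: 24.7
```

Run:
```python
from h import *
from station import ctrl
arc(ctrl,[.5187,-.2673],[.1]);o=ctrl.get_obs();print(o["contact_force"].round(1),o["wrist_torque"].round(2))
for n in("top","scene"): cv2.imwrite(f"pics/{n}3.png",ctrl.get_image(n)[0])
r=sup_fit(ctrl,load(3)[1:],[.5186,-.268,0,-.07,.07,.064])
```

```text
yaw now 0.3237380041394713
[-0.0, -0.0, 0.0, -0.0, 0.001, -0.001]
[-0.7 -2.3 -3.9] [-0.61 -0.07  0.03]
  cand [ 0.4974 -0.2639  0.0393 -0.0504  0.0157  0.0376] 54.77
```

Turn complete and the support's weight is hanging on the pads. I'm easing the grip so it settles between them.

>>> apply_moves(rows=[0,0,0.004,0,0,0,0,0,0.008,0,0,0,0,0,0.008,0,0,0,0,0,0.008,0,0,0])

```text
t: 5.3
tool_pos: [0.5682, -0.2643, 0.1656]
tool_rot: [3.141, 0.01, -0.0]
contact_force: [-4.0, -3.1, 2.8]
opening: 0.0082
grip_force: 25.5
```

>>> apply_moves(rows=[0,0,0,0,0,0,0,0,0,0,0,0,0,0,0,0,0,0,0,0,0,0,0,0,0,0,0,0,0,0], grip=0.18)

```text
t: 5.8
tool_pos: [0.5682, -0.2635, 0.1641]
tool_rot: [-3.141, -0.011, -0.0]
contact_force: [-0.6, -0.9, 1.0]
opening: 0.0151
grip_force: 0.0
```

>>> apply_moves(rows=[0,0,-0.02,0,0,0,0,0,-0.05,0,0,0,0,0,-0.1,0,0,0,0,0,-0.18,0,0,0,0,0,-0.25,0,0,0,0,0,-0.25,0,0,0,0,0.4,-0.25,0,0,0,0,-0.4,-0.25,0,0,0,0,-0.4,-0.25,0,0,0,0,-0.4,-0.25,0,0,0,0,-0.4,-0.25,0,0,0,0,-0.4,-0.25,0,0,0], grip=0.3)

```text
t: 7.0
tool_pos: [0.5665, -0.062, 0.3147]
tool_rot: [-3.142, -0.009, -0.001]
contact_force: [1.1, -0.3, 0.2]
opening: 0.0257
grip_force: 0.0
```

Run:
```python
from h import *
from station import ctrl
C=[]
for n,b in(("top",(285,135,95,90)),("scene",(145,180,105,80))):
    im,d=ctrl.get_image(n);x,y,w,h=b;cv2.imwrite(f"pics/{n}4.png",im);C.append(cv2.resize(im[y:y+h,x:x+w],(395,380),interpolation=cv2.INTER_CUBIC))
I=load(4)
for ii in(I,I[:1],I[1:]): r=sup_fit(ctrl,ii,[.5186,-.268,0,0,0,.057]);print(np.round(r.x,4))
cv2.imwrite("pics/c4.png",np.hstack(C))
```

```text
cand [ 0.5204 -0.266   0.0192 -0.0202  0.0028  0.0536] 78.52
[ 0.5204 -0.266   0.0192 -0.0202  0.0028  0.0536]
  cand [ 0.5221 -0.265   0.0059  0.0059 -0.0023  0.049 ] 25.74
[ 0.5221 -0.265   0.0059  0.0059 -0.0023  0.049 ]
  cand [ 0.4992 -0.2638  0.0307 -0.0264  0.013   0.0357] 51.05
[ 0.4992 -0.2638  0.0307 -0.0264  0.013   0.0357]
```

View pics/c4.png

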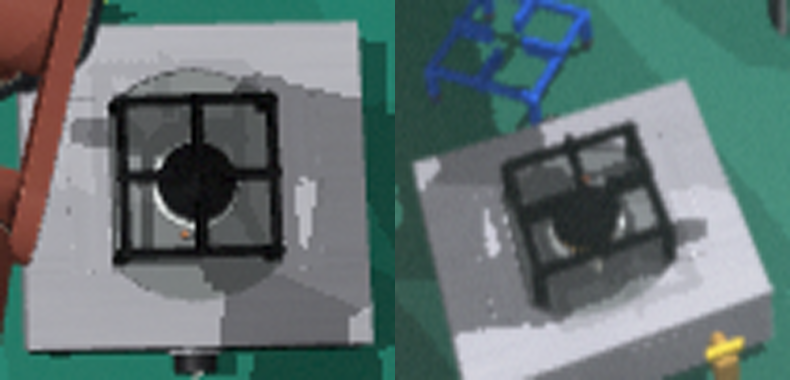

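The crop shows the support square with the well, corners at (113,102), (275,100), (280,257) and (120,260). I'll check flatness with depth.

Run:
```python
from h import *
from station import ctrl
for n in("top","scene"):
    Ps=[]
    for k in range(4):
        im,d=ctrl.get_image(n);W=cloud(ctrl,n,d);g=im.max(-1)
        z=W[...,2];X=W[...,0]-.5187;Y=W[...,1]+.2673
        m=(abs(X)<.08)&(abs(Y)<.08)&(z>.088)&(z<.135)&(np.maximum(abs(X),abs(Y))>.052)
        Ps.append(np.c_[X[m],Y[m],z[m]]);
    P=np.vstack(Ps);r=cv2.minAreaRect((P[:,:2]*1000).astype(np.float32))
    A=np.c_[P[:,:2],np.ones(len(P))]; w=np.ones(len(P),bool)
    for _ in range(5):
        c=np.linalg.lstsq(A[w],P[w,2],rcond=None)[0];e=P[:,2]-A@c;w=abs(e)<.006
    m=(abs(X)<.13)&(abs(Y)<.14)&(np.hypot(X,Y)>.115)&(abs(z-.065)<.012)&(g>60)
    B=np.c_[X[m],Y[m],np.ones(m.sum())];s=np.linalg.lstsq(B,z[m],rcond=None)[0]
    print(n,"rect",r,"plane deg",np.degrees(c[:2]).round(2),"z0",c[2].round(4),"panel deg",np.degrees(s[:2]).round(2),s[2].round(4),len(P))
    for sx in(1,-1):
        for sy in(1,-1):
            q=(np.sign(P[:,0])==sx)&(np.sign(P[:,1])==sy)&(np.hypot(P[:,0],P[:,1])>.075);print(sx,sy,np.median(P[q,2]).round(4),q.sum())
```

```text
top rect ((2.0203781127929688, 2.7418594360351562), (143.92466735839844, 143.09317016601562), 0.7541567087173462) plane deg [-0.14 -0.01] z0 0.1012 panel deg [-0.06  0.05] 0.0658 1716
1 1 0.1003 191
1 -1 0.1008 175
-1 1 0.1011 179
-1 -1 0.1008 148
scene rect ((2.9444427490234375, 2.95062255859375), (151.5948486328125, 143.983642578125), 0.4558597207069397) plane deg [ 0.18 -0.09] z0 0.1015 panel deg [-0.05  0.03] 0.0668 1438
1 1 0.1011 197
1 -1 0.1009 188
-1 1 0.1004 129
-1 -1 0.1006 106
```

The support is flat (tilt < 0.2°) with its frame top at 0.101 m, as expected, so it is seated. Next is the kettle: I'll re-measure the handle once more, with the arm clear of it.

Run:
```python
from h import *
from station import ctrl
for n in("top","scene"):
    im,d=ctrl.get_image(n);W=cloud(ctrl,n,d);X,Y,z=np.moveaxis(W,-1,0);g=im.max(-1)
    m=(abs(X-.518)<.07)&(abs(Y-.2)<.04)&(z>.155)&(z<.2)&(g<100);p=W[m]
    r=cv2.minAreaRect((p[:,:2]*1000).astype(np.float32));print(n,m.sum(),r,np.percentile(p[:,2],[10,50,90]).round(4))
    m=(np.hypot(X-.518,Y-.2)<.09)&(z>.06)&(z<.135);p=W[m];
    print("body",[np.percentile(p[:,i],[0.5,99.5]).round(3).tolist() for i in(0,1)])
print(move(ctrl,[.518,.1995,.30],-9.3))
```

```text
top 122 ((521.5460815429688, 200.8297576904297), (18.320039749145508, 84.75348663330078), 81.4536361694336) [0.1647 0.1703 0.1747]
body [[0.448, 0.604], [0.135, 0.268]]
scene 68 ((517.380859375, 200.4680633544922), (18.749595642089844, 78.12969207763672), 79.22540283203125) [0.1626 0.1702 0.1743]
body [[0.451, 0.604], [0.133, 0.262]]
[-0.0791, -0.4407, 0.0234, -0.0, 0.0002, 0.1066]
```

>>> apply_moves(rows=[-0.0775,-0.442,0,0,0,0.107,-0.0775,-0.442,0,0,0,0.107,-0.0775,-0.442,0,0,0,0.107,-0.0775,-0.442,0.01,0,0,0.107,-0.0775,-0.442,0.023,0,0,0.107,-0.0775,-0.442,0.023,0,0,0.107,-0.0775,-0.442,0.023,0,0,0.107,-0.0775,-0.442,0.023,0,0,0.107,-0.0775,-0.442,0.023,0,0,0.107], grip=0.75)

```text
t: 8.5
tool_pos: [0.5191, 0.2, 0.3006]
tool_rot: [3.131, -0.256, 0.001]
contact_force: [0.4, -0.7, -0.6]
opening: 0.0639
grip_force: 0.0
```

Run:
```python
from h import *
from station import ctrl
o=ctrl.get_obs();print(o["q"].round(2),o["opening"])
print(move(ctrl,[.519,.2005,.214],-9.4))
```

```text
[ 0.23 -0.11  1.78 -0.    1.47  1.97] 0.06385623923592496
[-0.0003, -0.0008, 0.1443, 0.0002, -0.0003, 0.0007]
```

>>> apply_moves(rows=[0,0,0.06,0,0,0,0,0,0.1,0,0,0,0,0,0.13,0,0,0,0,0,0.144,0,0,0,0,0,0.144,0,0,0,0,0,0.144,0,0,0])

```text
t: 9.1
tool_pos: [0.5193, 0.2007, 0.2151]
tool_rot: [-3.131, 0.255, -0.002]
contact_force: [-0.5, 0.6, 0.6]
opening: 0.0643
grip_force: 0.0
```

>>> apply_moves(rows=[0,0,0,0,0,0,0,0,0,0,0,0,0,0,0,0,0,0,0,0,0,0,0,0,0,0,0,0,0,0,0,0,0,0,0,0,0,0,0,0,0,0,0,0,0,0,0,0], grip=0, grip_force=60)

```text
t: 9.9
tool_pos: [0.519, 0.2015, 0.2149]
tool_rot: [-3.13, 0.253, -0.002]
contact_force: [-1.1, 1.2, 4.9]
opening: 0.0169
grip_force: 60.6
```

>>> apply_moves(rows=[0,0,-0.02,0,0,0,0,0,-0.05,0,0,0,0,0,-0.09,0,0,0,0,0,-0.14,0,0,0,0,0,-0.19,0,0,0,0,0,-0.24,0,0,0,0,0,-0.27,0,0,0,0,0,-0.28,0,0,0,0,0,-0.28,0,0,0,0,0,-0.28,0,0,0])

```text
t: 10.9
tool_pos: [0.5178, 0.2009, 0.379]
tool_rot: [3.13, -0.253, -0.007]
contact_force: [-0.5, 0.6, -7.9]
opening: 0.0169
grip_force: 59.1
```

Run:
```python
from h import *
from station import ctrl
o=ctrl.get_obs();print(o["opening"],o["wrist_torque"].round(2))
print(move(ctrl,[.5205,-.2655,.383],-9.4))
im,d=ctrl.get_image("scene");cv2.imwrite("pics/s5.png",cv2.resize(im[60:260,180:420],(720,600)))
```

```text
0.016883683877529757 [ 0.    0.04 -0.02]
[0.1294, 0.7665, -0.0056, 0.0013, 0.0028, 0.0016]
```

View pics/s5.png

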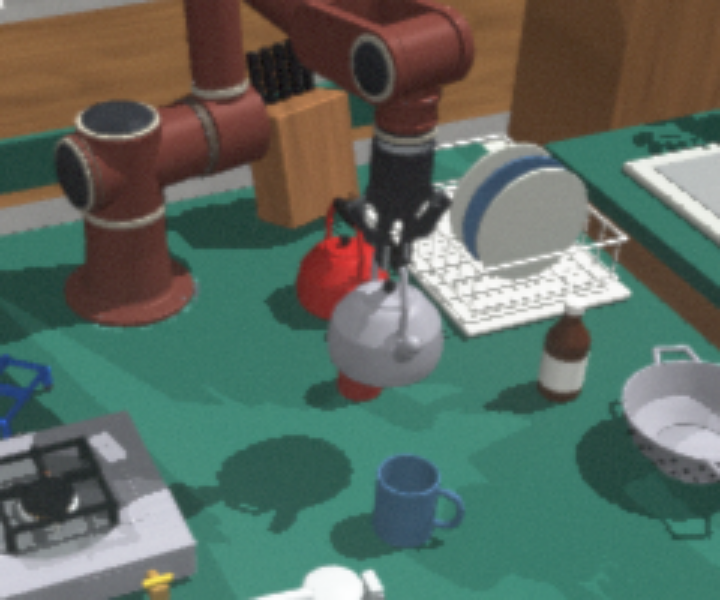

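The picture shows the kettle hanging upright at (385,330), with the mug and tin undisturbed. Carrying it to the stove.

>>> apply_moves(rows=[0.002,0.015,0,0,0,0,0.008,0.045,0,0,0,0,0.015,0.09,0,0,0,0,0.025,0.15,0,0,0,0,0.036,0.215,0,0,0,0,0.047,0.28,0,0,0,0,0.058,0.345,0,0,0,0,0.069,0.41,0,0,0,0,0.08,0.475,0,0,0,0,0.091,0.54,0,0,0,0,0.102,0.605,0,0,0,0,0.112,0.665,0,0,0,0,0.12,0.71,0,0,0,0,0.125,0.74,0,0,0,0,0.128,0.757,0,0,0,0,0.1294,0.7665,0,0,0,0,0.1294,0.7665,0,0,0,0,0.1294,0.7665,0,0,0,0,0.1294,0.7665,0,0,0,0])

```text
t: 12.85
tool_pos: [0.5215, -0.2642, 0.382]
tool_rot: [-3.131, 0.251, -0.0]
contact_force: [-1.0, -0.7, -7.2]
opening: 0.0173
grip_force: 59.2
```

Run:
```python
from h import *
from station import ctrl
o=ctrl.get_obs();print(o["opening"],o["contact_force"].round(1))
print(move(ctrl,[.5205,-.2655,.326],-9.4))
im,d=ctrl.get_image("scene");W=cloud(ctrl,"scene",d)
X,Y,z=np.moveaxis(W,-1,0)
C=[im[130:280,110:290]]
m=(np.hypot(X-.5205,Y+.2655)<.12)&(z>.13)&(z<.26);p=W[m];print("kettle pts z min",np.percentile(p[:,2],[.5,5]).round(3),"y",np.percentile(p[:,1],[.5,99.5]).round(3),"x",np.percentile(p[:,0],[.5,99.5]).round(3))
cv2.imwrite("pics/s6.png",cv2.resize(C[0],(720,600)))
```

```text
0.017315125608542193 [-1.  -0.7 -7.2]
[-0.0013, 0.0024, 0.0934, -0.0002, -0.0001, 0.0026]
kettle pts z min [0.172 0.181] y [-0.336 -0.196] x [0.476 0.62 ]
```

View pics/s6.png

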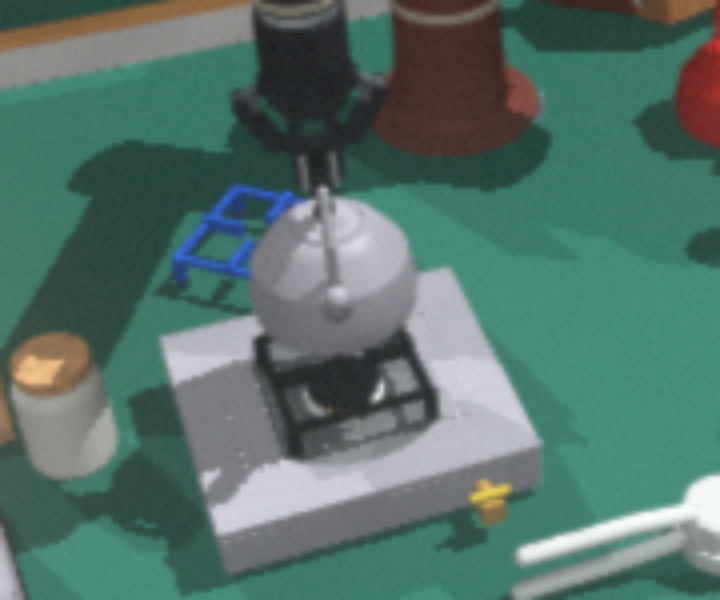

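The kettle at (333,275) hangs level above the support (340,385). Lowering, with the last part slow.

>>> apply_moves(rows=[-0.0006,0.001,0.015,0,0,0,-0.0013,0.0024,0.035,0,0,0,-0.0013,0.0024,0.055,0,0,0,-0.0013,0.0024,0.072,0,0,0,-0.0013,0.0024,0.084,0,0,0,-0.0013,0.0024,0.09,0,0,0,-0.0013,0.0024,0.0934,0,0,0,-0.0013,0.0024,0.0934,0,0,0,-0.0013,0.0024,0.0934,0,0,0])

```text
t: 13.8
tool_pos: [0.5205, -0.2667, 0.3266]
tool_rot: [3.131, -0.253, 0.002]
contact_force: [-0.8, -1.1, -7.3]
opening: 0.017
grip_force: 59.1
```

>>> apply_moves(rows=[0,0,0.001,0,0,0,0,0,0.002,0,0,0,0,0,0.003,0,0,0,0,0,0.004,0,0,0,0,0,0.005,0,0,0,0,0,0.0055,0,0,0,0,0,0.0055,0,0,0])

```text
t: 14.5
tool_pos: [0.5202, -0.2665, 0.3224]
tool_rot: [-3.131, 0.253, 0.0]
contact_force: [-0.0, 0.3, -7.6]
opening: 0.0169
grip_force: 59.1
```

>>> apply_moves(rows=[0,0,0.0007,0,0,0,0,0,0.0014,0,0,0,0,0,0.0021,0,0,0,0,0,0.0028,0,0,0,0,0,0.0028,0,0,0,0,0,0.0028,0,0,0])

```text
t: 15.1
tool_pos: [0.5204, -0.2666, 0.3216]
tool_rot: [3.131, -0.253, 0.001]
contact_force: [-1.5, 0.0, -3.2]
opening: 0.0168
grip_force: 59.8
```

Contact has begun (7.6 → 3.2 N hanging). I'll go a bit further, then release slowly.

>>> apply_moves(rows=[0,0,0.0007,0,0,0,0,0,0.0014,0,0,0,0,0,0.0014,0,0,0,0,0,0.0014,0,0,0])

```text
t: 15.5
tool_pos: [0.5205, -0.2667, 0.3215]
tool_rot: [3.13, -0.253, 0.002]
contact_force: [-3.0, 1.2, 4.9]
opening: 0.0176
grip_force: 60.9
```

>>> apply_moves(rows=[0,0,0,0,0,0,0,0,0,0,0,0,0,0,0,0,0,0,0,0,0,0,0,0,0,0,0,0,0,0,0,0,0,0,0,0], grip=0.5, grip_force=20)

```text
t: 16.1
tool_pos: [0.5203, -0.2666, 0.32]
tool_rot: [3.131, -0.253, 0.0]
contact_force: [-0.2, 0.2, 0.3]
opening: 0.0423
grip_force: 0.0
```

>>> apply_moves(rows=[0,0,-0.02,0,0,0,0,0,-0.05,0,0,0,0,0,-0.1,0,0,0,0,0,-0.16,0,0,0,0,0,-0.2,0,0,0,-0.07,-0.2,-0.2,0,0,0,-0.14,-0.45,-0.2,0,0,0,-0.14,-0.45,-0.2,0,0,0,-0.14,-0.45,-0.2,0,0,0,-0.14,-0.45,-0.2,0,0,0,-0.14,-0.45,-0.2,0,0,0,-0.14,-0.45,-0.2,0,0,0])

```text
t: 17.3
tool_pos: [0.4801, 0.0166, 0.4418]
tool_rot: [-3.131, 0.245, -0.004]
contact_force: [-0.8, -0.5, 0.0]
opening: 0.0429
grip_force: 0.0
```

Run:
```python
from h import *
from station import ctrl
C=[]
for n,b in(("top",(160,110,250,150)),("scene",(110,140,250,150))):
    im,d=ctrl.get_image(n);W=cloud(ctrl,n,d);X,Y,z=np.moveaxis(W,-1,0);x,y,w,h=b;C.append(cv2.resize(im[y:y+h,x:x+w],(500,300),interpolation=cv2.INTER_CUBIC))
    m=(abs(X-.52)<.07)&(abs(Y+.266)<.04)&(z>.262)&(z<.3)&(im.max(-1)<100);p=W[m]
    print(n,"grip",cv2.minAreaRect((p[:,:2]*1000).astype(np.float32)),np.percentile(p[:,2],[10,50,90]).round(4))
    m=(np.hypot(X-.52,Y+.266)<.09)&(z>.12)&(z<.2);p=W[m];print("body y",np.percentile(p[:,1],[.5,99.5]).round(3))
    for k,c in dict(tilt_stove=None).items():
        m=(abs(X-.52)<.08)&(abs(Y+.266)<.08)&(z>.09)&(z<.105);print("support z",np.median(z[m]).round(4),m.sum())
cv2.imwrite("pics/c7.png",np.vstack(C))
```

```text
top grip ((515.7290649414062, -265.26934814453125), (18.007991790771484, 74.3782958984375), 80.58175659179688) [0.2717 0.2768 0.2809]
body y [-0.332 -0.192]
support z 0.1001 127
scene grip ((517.0866088867188, -265.7438049316406), (17.402549743652344, 73.47893524169922), 80.43240356445312) [0.2733 0.278  0.2813]
body y [-0.339 -0.195]
support z 0.1005 159
```

View pics/c7.png

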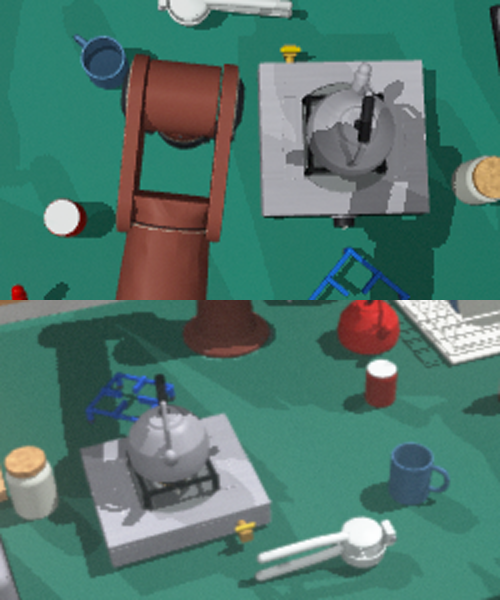

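The kettle stands upright and centred at top crop (350,130) and scene crop (168,450). Its grip is at (0.517, -0.2655) with its top at 0.277 m, as expected. The bystanders haven't moved and the arm is clear, so I'm handing in.

```bash
python3 -c "
from station import ctrl
print(ctrl.finish_job())"
```

```text
the job is handed in; nothing more can be done
None
```

The pan support is seated flat in the well, the kettle stands upright on the middle of it with nothing else on the counter disturbed, and the job is handed in at about 17 s of the 72 s allowed.

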